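# Open the turn-button box and take out the tea light

## Robot

A 6-joint arm with a two-finger parallel gripper is mounted at the origin on a cart in front of the work surface, level with it; the furniture and walls round the work are solid. World frame = base frame: x ahead of the robot, y to its left, z up, the work surface at z = 0. Lengths are in m, angles in rad, forces in N, time in s.
With the tool pointing down it reaches from about 0.375 to 0.975 m from the base axis. Payload 3.8 kg.
Tool frame: the origin (TCP) lies midway between the tips of the shut fingers; the grasp point (between the pads) lies 19 mm behind it (bot.hold_point_z is the distance from the TCP to the grasp point, in m); z points along the fingers, y is the line along which they close (so a half turn about z gives the same grasp; the last joint's range is limited). The gripper opens to 85 mm and grips with 20 to 120 N. Pads are 22 mm wide; open, the fingers measure 114 mm over their backs; the gripper's body (76 mm by 85 mm) begins 54 mm behind the grasp point. The pads swing forward as they close: fully open they stand 13 mm farther back than shut.
Start: joints at [1.291, 0.264, 1.604, -0, 1.274, -0.037], TCP at [0.162, 0.655, 0.231] pointing down, gripper open.
Joint ranges: [-2.63, 2.63], [-0.94, 2.18], [0.31, 2.57], [-1.31, 4.45], [0, 2.66], [-2.55, 2.55]. Speed limits (rad/s): [2.57, 2.57, 3.14, 3.14, 3.14, 3.14].

## Interface

Orientations are given as a 3x3 rotation matrix whose columns are the frame's x, y, z axes.
In Python, from station import bot gives the robot as it stands.
- The arm moves only by the shell command python3 -m creep 'ROWS'. ROWS is JSON, a list of rows, each a list of 7 numbers: the shift along the tool's x, y, z in m, then the turn, a rotation vector about the tool's x, y, z in rad, then the finger opening in m, from 0 to 0.0854. A call has 1 to 12 rows; each row is the pose to reach, as a shift and turn from the pose commanded when the call began, along the tool's axes at that moment; what a row does not reach only later rows make up. A row lasts 1/12 s, in which the tool goes at most 41.7 mm and 7.16 degrees, less where a joint would pass 70% of its speed; a pose out of reach is approached as far as the arm can. A call with a gripper value outside its range is refused whole. The fingers move at their own pace and stop on an object; the grip force is fixed at half the most. Time passes only in rows, so rows that repeat a pose let the fingers close. It gives the time, the measured TCP pose, the force, the opening and the grip force at its end, in the units of the state.
- bot.state(): the state, without advancing time (a new reading comes with each control period).
- bot.get_image(name): name is "scene" or "top" or "wrist"; returns a dict with "img" (400x640x3 uint8, blue, green, red), "vfov" (degrees; the focal length in pixels is half the picture's height over the tangent of half this angle, whatever the lens; pixels are square), "cx", "cy" (the principal point, pixels), "eye" and "orientation" of the camera in the world. Camera axes: x right, y down, z forward; pixel columns grow to the right and rows downward; lengths in m; the calibration is good to about 2 mm. A picture is of the moment at which its call begins. There is no depth.
- bot.job_done(): hands the job in; it is judged then, once.
The state is a dict: "time_s": time; "joints": joint angles; "joint_vel": joint speeds; "tau": joint torques, N m; "eef_pos": TCP position; "orientation": TCP orientation; "force": force on the tool from outside, world axes, zero at the start; "wrist_torque": the same for the moment, N m; "opening": finger opening in m; "finger_force": force on a finger pad.
Only numpy, scipy, OpenCV 4.12 (cv2) and the standard library are available. Lean on these libraries where they do the work, as an engineer would, in place of code of your own. Each camera call takes 0.05 s, during which the arm holds its last target. There are 200 camera calls.

## Task

The tea light is shut inside the wooden storage box. Turn both turn buttons on the box well aside so that neither lies across the panel, and leave them so; then lift the panel straight out by its pull and lay it flat on the bare worktop, pull upward. Finally take the tea light out and stand it upright, wholly on the round coaster; set things down rather than drop them, and leave the mug, the salt shaker and the clip-top jar where they are.

Things in the scene. Friction and masses are not known exactly. Their poses are not given: they have to be found in the camera images.
- box: Low box of light wood, fixed, 150 (x) by 220 (y) by 50 mm high. Origin: centre of its underside, on the worktop; z up. In its top is a 123 by 153 mm recess, its ledge 40 mm above the worktop, holding the panel; below is a cavity 104 (x) by 134 (y) mm, floor 6 mm above the worktop. On the 50 mm high end rails sit two turn buttons, pivots at x = 0, y = +90 (left) and -90 mm (right).
- turn_left (a joint): Turn button on the box's +y end. 0: it lies along the box's y axis, reaching 8 mm over the panel; positive: counter-clockwise seen from above; stops at +1.7 and -1.7 rad. Starts within 0.35 of 0. It clears the panel beyond 1.1 rad either way; at 1.57 it lies along the panel's edge. Light friction (0.025 N m) keeps it where it is left.
- turn_right (a joint): Turn button on the box's -y end; the same shape, heights and joint values as the left one.
- fin_left (a point): Top middle of the left turn button's thumb fin, on its pivot axis, 73 mm above the worktop. The button is a steel bar 44 long, 14 wide, 6 mm thick (51 to 57 mm above the worktop, 3 mm over the panel), turning about a vertical screw through its middle; the fin, 30 long, 10 thick, 16 mm tall, stands along it, centred.
- fin_right (a point): Middle of the top of the thumb fin of the right turn button, on its pivot axis, 73 mm above the worktop.
- panel: Loose plywood panel, 120 (x) by 150 (y) by 8 mm, about 0.15 kg, at first lying in the box's recess, 1.5 mm play each side, its top 2 mm below the rails. Origin: centre of its underside; z is up when the pull is up. On its middle is a wooden bar pull, 60 mm long (y), 12 mm thick (x), rising 24 mm above the panel's top.
- pull_top (a point): Middle of the top of the panel's pull, 32 mm above the panel's underside.
- tealight: Tea light in a metal cup, 38 mm across, 15 mm high, 20 g, standing upright on the floor of the box's cavity under the panel, within 12 mm (x) and 20 mm (y) of the middle of the cavity. Origin: centre of its underside, z up.
- coaster: Round marble coaster fixed on the worktop, 100 mm across, 8 mm thick, flat top. Origin: centre of its underside, on the worktop.
- shaker: Salt shaker with a metal cap, 44 mm across, 90 mm tall, loose, standing on the worktop behind the work, near the front edge of the wall cabinet (which hangs over x above about 0.56 m, y above about -0.32 m, its underside about 0.49 m up: keep wrists clear of it); to be left alone. Origin: centre of its underside.
- mug: Pale plain mug, 82 by 114 (with handle) by 91 mm, loose, on the worktop to the left of the work; to be left alone. Origin: centre of its underside.
- preserve_jar: Clip-top glass jar, 86 by 71 by 109 mm, loose, on the worktop to the right of the work; to be left alone. Origin: centre of its underside.
Mind the look-alikes: they are no part of the job. Of the things that look like the panel, the larger one is meant.

How it is judged:
By the outcome, as a careful person would: the job done as asked, in the order asked, and still so for the second after the job is handed in, with the robot touching nothing.
It also fails if it takes over 70 s, if anything falls off the work surface, if the arm or the gripper's body presses on something with over 40 N, if the wrist force passes 120 N, or if a joint passes its speed limit or range.

## Working session

There is one attempt and no reset: what is moved stays moved. The work goes in short steps, Python scripts to look and compute and a shell command to move; the robot and the scene stay as the last step left them, time stands still between calls to the robot, and variables do not carry over. Pictures are saved under pics/ and viewed, at most 12 in all, crops included, and the job is handed in when it is done.

```bash
mkdir -p pics; ls; cat > h.py <<'E'
import numpy as np,cv2
from station import bot
def cam(n):
    d=bot.get_image(n); d['f']=200/np.tan(np.radians(d['vfov'])/2); d['R']=np.array(d['orientation']); d['e']=np.array(d['eye']); return d
def ray(d,u,v,z):
    r=d['R']@np.array([(u-d['cx'])/d['f'],(v-d['cy'])/d['f'],1]); return d['e']+r*(z-d['e'][2])/r[2]
def proj(d,p):
    c=d['R'].T@(np.array(p)-d['e']); return c[:2]/c[2]*d['f']+[d['cx'],d['cy']]
E
python3 - <<'E'
from h import *
for n in ['top','scene']:
    d=cam(n); cv2.imwrite(f'pics/{n}0.png',d['img']); print(n,d['vfov'],d['cx'],d['cy'],d['e'],d['R'].round(3).tolist(),[k for k in d])
s=bot.state(); print(s['eef_pos'],np.round(s['orientation'],3),s['time_s'])
E
```

```text
pics
top 47.44918210626099 313.8669122282522 200.7680002752141 [-0.71155234  0.22549651  1.67938092] [[-0.209, -0.773, 0.599], [-0.978, 0.168, -0.124], [-0.005, -0.612, -0.791]] ['img', 'vfov', 'cx', 'cy', 'eye', 'orientation', 'f', 'R', 'e']
scene 45.44110845180988 310.3912583022705 211.07092284541028 [-0.72592309 -0.85915253  1.07028003] [[0.545, -0.465, 0.697], [-0.838, -0.279, 0.469], [-0.024, -0.84, -0.542]] ['img', 'vfov', 'cx', 'cy', 'eye', 'orientation', 'f', 'R', 'e']
[0.16213939 0.65456843 0.23005695] [[-0.971  0.24  -0.001]
 [ 0.24   0.971 -0.002]
 [ 0.    -0.002 -1.   ]] 0.1
```

View pics/top0.png

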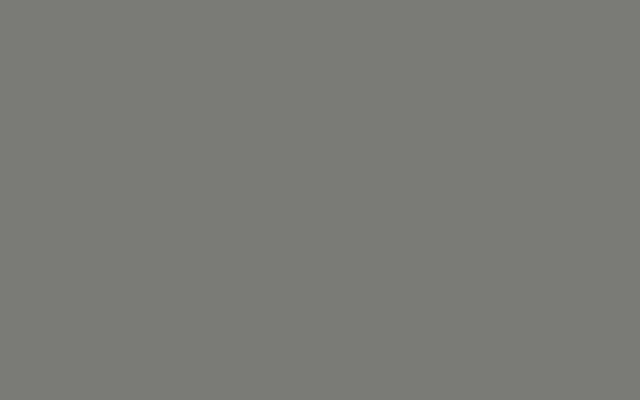

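View pics/scene0.png

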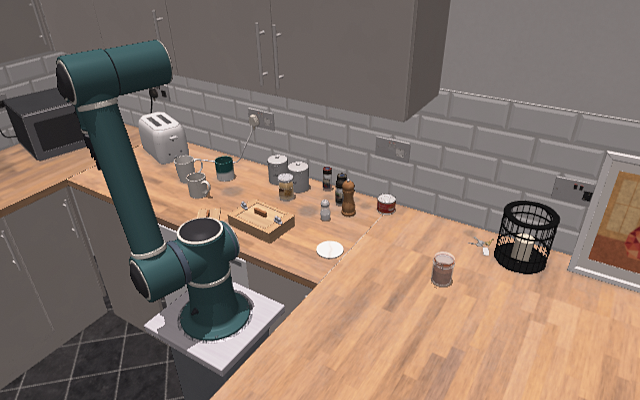

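The top view is blocked: it is plain grey. The scene view shows the box near (262,218), the coaster at (330,250), the mug at about (199,187) and the shaker at (325,210). I'll crop and enlarge it.

```bash
python3 - <<'E'
from h import *
d=cam('scene'); cv2.imwrite('pics/crop.png',cv2.resize(d['img'][150:270,150:350],None,fx=4,fy=4,interpolation=cv2.INTER_CUBIC))
for n,u,v,z in [('box',262,216,.05),('coaster',330,250,.008),('jar',286,195,0.),('shaker',325,218,0),('mug',199,196,0),('edge',300,280,0),('edge2',220,235,0)]: print(n,ray(d,u,v,z).round(3))
E
```

```text
box [0.46  0.167 0.05 ]
coaster [ 0.459 -0.143  0.008]
jar [0.705 0.23  0.   ]
shaker [ 0.638 -0.011  0.   ]
mug [0.502 0.554 0.   ]
edge [ 0.273 -0.137  0.   ]
edge2 [0.328 0.274 0.   ]
```

View pics/crop.png

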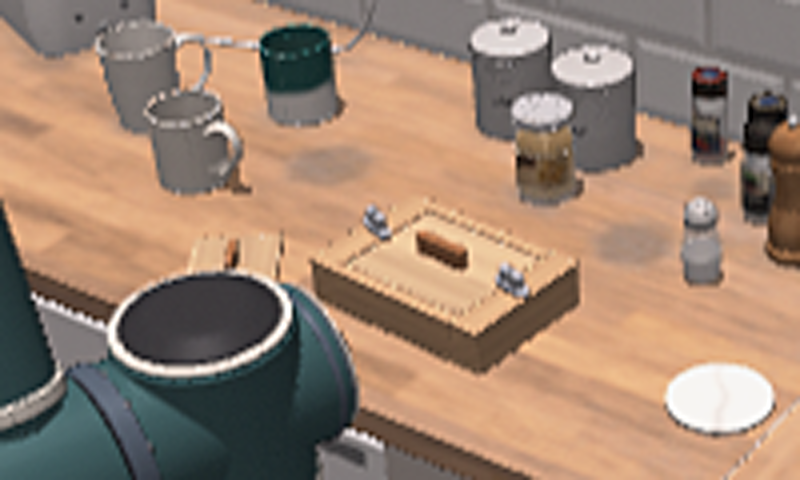

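```bash
python3 -m creep '[[-0.2,-0.2,-0.08,0,0,0.7,0.085],[-0.2,-0.2,-0.08,0,0,0.7,0.085],[-0.2,-0.2,-0.08,0,0,0.7,0.085],[-0.2,-0.2,-0.08,0,0,0.7,0.085],[-0.2,-0.2,-0.08,0,0,0.7,0.085],[-0.2,-0.2,-0.08,0,0,0.7,0.085],[-0.2,-0.2,-0.08,0,0,0.7,0.085],[-0.42,-0.4,-0.1,0,0,1.35,0.085],[-0.42,-0.4,-0.1,0,0,1.35,0.085],[-0.42,-0.4,-0.1,0,0,1.35,0.085],[-0.42,-0.4,-0.1,0,0,1.35,0.085],[-0.42,-0.4,-0.1,0,0,1.35,0.085]]'
python3 - <<'E'
from h import *
d=cam('wrist'); cv2.imwrite('pics/w1.png',d['img']); s=bot.state(); print(s['eef_pos'],np.round(s['orientation'],3).tolist(),s['joints'],d['e'],d['R'].round(3).tolist(),d['vfov'])
E
```

```text
time_s: 1.15
eef_pos: [0.4233, 0.2402, 0.3251]
orientation: [[0.003, 1.0, 0.0], [1.0, -0.003, 0.0], [0.0, 0.0, -1.0]]
force: [0.2, 0.3, 0.6]
opening: 0.0849
finger_force: 0.0
[0.42765729 0.2340484  0.32567971] [[0.014, 1.0, 0.005], [1.0, -0.014, -0.006], [-0.006, 0.005, -1.0]] [ 0.45469419 -0.14376981  1.86304916 -0.00713756  1.42061864  0.46980135] [0.42367928 0.30566221 0.46716026] [[1.0, -0.003, 0.0], [-0.002, -0.966, -0.26], [0.001, 0.26, -0.966]] 68.51850473607618
```

View pics/w1.png

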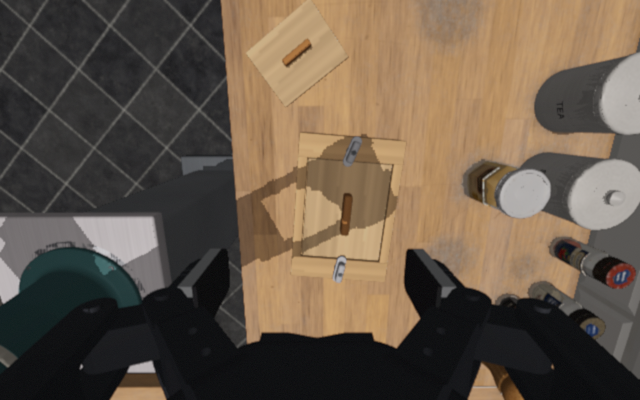

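The wrist view shows the box with fins at (353,151) and (340,268), the pull at (347,214), and a smaller look-alike board at (297,52). The worktop's front edge is at column ~235.

```bash
python3 - <<'E'
from h import *
d=cam('wrist')
for n,u,v,z in [('fl',353,151,.07),('fr',340,268,.07),('pullN',346,195,.072),('pullS',345,234,.072),('TL',300,133,.05),('TR',406,140,.05),('BR',385,280,.05),('BL',292,272,.05),('flN',360,138,.057),('flS',347,166,.057),('frN',344,256,.057),('frS',336,282,.057),('look',297,52,.03),('jar',522,192,.1),('jarbase',475,190,.03),('edge',235,180,0)]: print(n,ray(d,u,v,z).round(4))
c=d['img'][110:300,260:430]; cv2.imwrite('pics/w1c.png',cv2.resize(c,None,fx=3.1,fy=3.1,interpolation=cv2.INTER_CUBIC))
E
```

```text
fl [0.4787 0.264  0.07  ]
fr [0.4627 0.0915 0.07  ]
pullN [0.47  0.204 0.072]
pullS [0.4693 0.1464 0.072 ]
TL [0.4075 0.2877 0.05  ]
TR [0.5549 0.2762 0.05  ]
BR [0.5361 0.0588 0.05  ]
BL [0.3889 0.0753 0.05  ]
flN [0.4896 0.2802 0.057 ]
flS [0.4724 0.2421 0.057 ]
frN [0.4698 0.1048 0.057 ]
frS [0.4577 0.0606 0.057 ]
look [0.4055 0.3936 0.03  ]
jar [0.6937 0.2115 0.1   ]
jarbase [0.6717 0.1987 0.03  ]
edge [0.2983 0.2141 0.    ]
```

View pics/w1c.png

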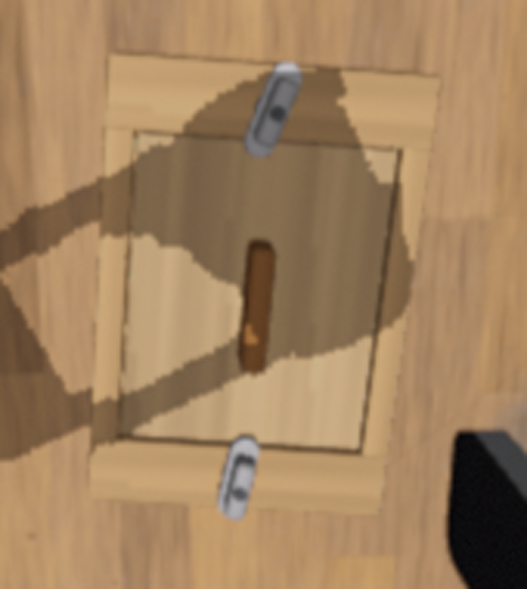

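The crop shows the left button from (290,62) to (258,157), the right one from (247,436) to (233,518), and the pull from (261,243) to (253,372). I'll recompute positions from these crop pixels.

```bash
python3 - <<'E'
from h import *
d=cam('wrist'); s=bot.state(); print(s['eef_pos'],np.round(s['orientation'],3).tolist())
P={}
for n,u,v,z in [('TL',108,52,.05),('TR',440,76,.05),('BR',380,513,.05),('BL',92,497,.05),('flN',290,62,.057),('flS',258,157,.057),('frN',247,436,.057),('frS',233,518,.057),('pN',261,243,.072),('pS',253,372,.072),('fl',276,110,.073),('fr',240,477,.073)]:
    P[n]=ray(d,260+u/3.1,110+v/3.1,z); print(n,P[n].round(4))
an=lambda a,b:np.degrees(np.arctan2(*(P[a]-P[b])[:2]*[-1,1])).round(1)
print('ctr',sum(P[k] for k in['TL','TR','BR','BL'])/4,'yaw',an('TL','BL'),an('TR','BR'),'L',an('flN','flS'),'R',an('frN','frS'),'pull',an('pN','pS'),'fins',an('fl','fr'),np.linalg.norm(P['fl']-P['fr']))
E
```

```text
[0.42420641 0.23963579 0.32503791] [[0.002, 1.0, 0.0], [1.0, -0.002, -0.0], [-0.0, 0.0, -1.0]]
TL [0.3976 0.3002 0.05  ]
TR [0.5456 0.2889 0.05  ]
BR [0.5302 0.0725 0.05  ]
BL [0.3839 0.0826 0.05  ]
flN [0.4775 0.2955 0.057 ]
flS [0.4643 0.2542 0.057 ]
frN [0.4613 0.1186 0.057 ]
frS [0.4549 0.0742 0.057 ]
pN [0.4649 0.218  0.072 ]
pS [0.4623 0.1573 0.072 ]
fl [0.4701 0.276  0.073 ]
fr [0.4569 0.1047 0.073 ]
ctr [0.46433808 0.18605915 0.05      ] yaw -3.6 -4.1 L -17.8 R -8.2 pull -2.4 fins -4.4 0.17182659959635682
```

```bash
python3 -m creep '[[0.036,0.047,0.175,0,0,0.31,0.06],[0.036,0.047,0.175,0,0,0.31,0.06],[0.036,0.047,0.175,0,0,0.31,0.06],[0.036,0.047,0.175,0,0,0.31,0.06],[0.036,0.047,0.175,0,0,0.31,0.06],[0.036,0.047,0.175,0,0,0.31,0.06],[0.036,0.047,0.175,0,0,0.31,0.06],[0.036,0.047,0.175,0,0,0.31,0.06]]'
python3 - <<'E'
from h import *
d=cam('wrist'); cv2.imwrite('pics/w2.png',d['img']); s=bot.state(); print(s['eef_pos'],np.round(s['orientation'],3).tolist(),s['joints'].round(2))
np.savez('w2.npz',R=d['R'],e=d['e'],f=d['f'],cx=d['cx'],cy=d['cy'])
print([ (k,proj(d,p).round(1)) for k,p in dict(fl=(.4706,.2758,.073),fr=(.458,.096,.073),tcp=s['eef_pos']).items()])
E
```

```text
time_s: 1.97
eef_pos: [0.4698, 0.2794, 0.1514]
orientation: [[0.3, 0.954, 0.001], [0.954, -0.3, 0.001], [0.001, 0.001, -1.0]]
force: [0.3, -0.4, 0.3]
opening: 0.0601
finger_force: 0.0
[0.47045619 0.27949386 0.15229166] [[0.301, 0.954, 0.003], [0.954, -0.301, 0.002], [0.003, 0.002, -1.0]] [0.49 0.09 1.96 0.   1.09 0.8 ]
[('fl', array([318., 216.])), ('fr', array([362.3, 394. ])), ('tcp', array([316.6, 254.8]))]
```

View pics/w2.png

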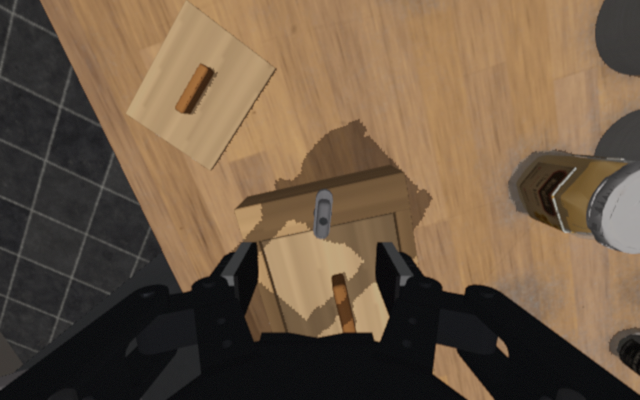

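The left button is at about (323,214), running from (326,190) to (319,239), within a few pixels of the prediction.

```bash
python3 - <<'E'
from h import *
d=dict(np.load('w2.npz')); im=cv2.imread('pics/w2.png').astype(int)
roi=im[180:250,300:345]; m=((roi[...,0]-roi[...,2])>-8).astype(np.uint8)
n,l,st,c=cv2.connectedComponentsWithStats(m); i=1+st[1:,4].argmax(); print(st[i],c[i]+[300,180])
box=cv2.minAreaRect(np.argwhere(l==i)[:,::-1].astype(np.float32)); print(box)
R=ray(d,c[i][0]+300,c[i][1]+180,.062); print(R)
ys,xs=np.where(l==i); v=cv2.fitLine(np.stack([xs,ys],1).astype(np.float32),cv2.DIST_L2,0,.01,.01).ravel(); 
a,b=[ray(d,300+v[2]+k*20*v[0],180+v[3]+k*20*v[1],.062) for k in(-1,1)]; q=b-a; print('ang',np.degrees(np.arctan(-q[0]/q[1])))
s=bot.state(); O=np.array(s['orientation']); print('tool',O.T@(np.array([*R[:2],.06])-s['eef_pos']), 'tooly',np.degrees(np.arctan2(O[1,1],O[0,1])),s['eef_pos'])
E
```

```text
[ 14   9  18  49 711] [322.35161744 213.05485232]
((22.041379928588867, 33.003448486328125), (16.359960556030273, 48.33246994018555), 4.763641834259033)
[0.47383884 0.27383836 0.062     ]
ang -21.86922728835481
tool [-0.00461562  0.00471208  0.09229122] tooly -17.51257636939255 [0.47045619 0.27949386 0.15229166]
```

```bash
python3 -m creep '[[-0.005,0.003,0.04,0,0,0.04,0.035],[-0.005,0.003,0.07,0,0,0.04,0.035],[-0.005,0.003,0.09,0,0,0.04,0.035],[-0.005,0.003,0.09,0,0,0.04,0.035],[-0.005,0.003,0.09,0,0,0.04,0.018],[-0.005,0.003,0.09,0,0,0.04,0.018],[-0.005,0.003,0.09,0,0,0.04,0.0],[-0.005,0.003,0.09,0,0,0.04,0],[-0.005,0.003,0.09,0,0,0.04,0],[-0.005,0.003,0.09,0,0,0.04,0]]'
```

```text
time_s: 2.85
eef_pos: [0.4736, 0.2739, 0.0633]
orientation: [[0.34, 0.94, 0.005], [0.94, -0.34, 0.003], [0.004, 0.004, -1.0]]
force: [0.2, -0.2, 8.2]
opening: 0.0078
finger_force: 61.3
```

```bash
python3 -m creep '[[0,0,0,0,0,0.12,0],[0,0,0,0,0,0.24,0],[0,0,0,0,0,0.36,0],[0,0,0,0,0,0.48,0],[0,0,0,0,0,0.6,0],[0,0,0,0,0,0.72,0],[0,0,0,0,0,0.84,0],[0,0,0,0,0,0.96,0],[0,0,0,0,0,1.08,0],[0,0,0,0,0,1.2,0],[0,0,0,0,0,1.24,0],[0,0,0,0,0,1.24,0]]'
python3 -c "
from station import bot
s=bot.state();print(s['joints'],s['force'],s['wrist_torque'])"
```

```text
time_s: 3.85
eef_pos: [0.4755, 0.2711, 0.0633]
orientation: [[1.0, -0.016, 0.009], [-0.016, -1.0, -0.002], [0.009, 0.002, -1.0]]
force: [5.7, -10.9, 5.9]
opening: 0.0081
finger_force: 61.2
[ 0.47623755  0.18624694  2.03498058 -0.00705762  0.91363103  2.06768498] [  5.70299236 -10.87410205   5.90378123] [-1.79982419 -1.05443752 -0.02501753]
```

```bash
python3 -m creep '[[0,0,0,0,0,0,0.03],[0,0,0,0,0,0,0.03],[0,0,0,0,0,0,0.03],[0,0,-0.04,0,0,0,0.03],[0,0,-0.08,0,0,0,0.03],[0,0.04,-0.09,0,0,-0.12,0.05],[0,0.08,-0.09,0,0,-0.24,0.06],[-0.01,0.12,-0.09,0,0,-0.36,0.06],[-0.017,0.16,-0.09,0,0,-0.48,0.06],[-0.017,0.175,-0.09,0,0,-0.6,0.06],[-0.017,0.175,-0.09,0,0,-0.72,0.06],[-0.017,0.175,-0.09,0,0,-0.84,0.06]]'
python3 -m creep '[[0,0,0,0,0,-0.12,0.06],[0,0,0,0,0,-0.24,0.06],[0,0,0,0,0,-0.36,0.06],[0,0,0,0,0,-0.48,0.06],[0,0,0,0,0,-0.6,0.06],[0,0,0,0,0,-0.61,0.06],[0,0,0,0,0,-0.61,0.06]]'
python3 - <<'E'
from h import *
d=cam('wrist'); cv2.imwrite('pics/w3.png',d['img']); s=bot.state(); print(s['eef_pos'],np.round(s['orientation'],3).tolist())
np.savez('w3.npz',R=d['R'],e=d['e'],f=d['f'],cx=d['cx'],cy=d['cy'])
E
```

```text
time_s: 4.85
eef_pos: [0.4506, 0.0968, 0.1501]
orientation: [[0.68, 0.734, 0.0], [0.734, -0.68, 0.0], [0.0, -0.0, -1.0]]
force: [0.6, -0.0, 1.3]
opening: 0.0602
finger_force: 0.0
time_s: 5.43
eef_pos: [0.451, 0.0982, 0.15]
orientation: [[0.143, 0.99, -0.0], [0.99, -0.143, 0.0], [0.0, -0.0, -1.0]]
force: [0.3, -0.5, 0.1]
opening: 0.06
finger_force: 0.0
[0.45103316 0.09815385 0.14998776] [[0.143, 0.99, -0.0], [0.99, -0.143, 0.0], [0.0, -0.0, -1.0]]
```

View pics/w3.png

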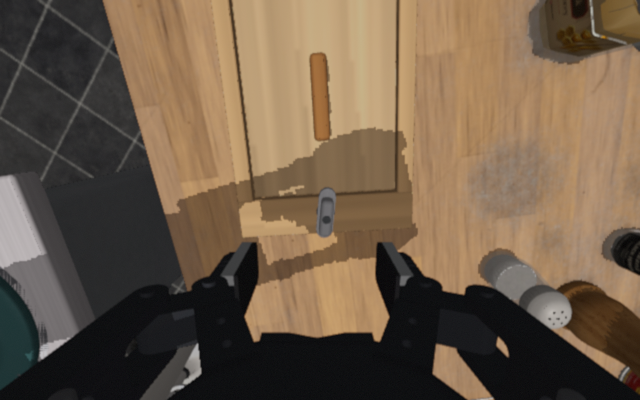

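The right button is at about (326,212), close to upright in the image, and the pull's top runs from (318,53) to (322,140). I'll measure both now.

```bash
python3 - <<'E'
from h import *
d=dict(np.load('w3.npz')); im=cv2.imread('pics/w3.png').astype(int)
s=bot.state(); O=np.array(s['orientation'])
def meas(x0,x1,y0,y1,mf,z,k):
    m=mf(im[y0:y1,x0:x1]).astype(np.uint8); n,l,st,c=cv2.connectedComponentsWithStats(m); i=1+st[1:,4].argmax()
    p=c[i]+[x0,y0]; ys,xs=np.where(l==i); v=cv2.fitLine(np.stack([xs,ys],1).astype(np.float32),cv2.DIST_L2,0,.01,.01).ravel()
    a,b=[ray(d,p[0]+j*k*v[0],p[1]+j*k*v[1],z) for j in(-1,1)]; q=b-a; P=ray(d,*p,z)
    print(st[i],p,P.round(4),'ang',np.degrees(np.arctan(-q[0]/q[1])).round(1),'tool',(O.T@(P-s['eef_pos'])).round(4))
meas(305,345,183,243,lambda r:(r[...,0]-r[...,2])>-8,.062,20)
meas(300,340,45,148,lambda r:(r[...,2]-r[...,0])>75,.068,40)
for u,v in [(254,199),(398,191),(242,238),(411,229)]: print(ray(d,u,v,.05))
E
```

```text
[ 12   5  18  49 713] [325.33941094 211.60869565] [0.4583 0.0945 0.062 ] ang -12.8 tool [-0.0026  0.0077  0.088 ]
[  10    8   19   87 1248] [319.50560897  95.82211538] [0.4659 0.1828 0.068 ] ang -4.6 tool [0.0859 0.0026 0.082 ]
[0.39967516 0.11058696 0.05      ]
[0.52127221 0.10013831 0.05      ]
[0.38224356 0.07732279 0.05      ]
[0.5301179  0.06454816 0.05      ]
```

```bash
python3 -m creep '[[-0.003,0.0075,0.04,0,0,0.065,0.035],[-0.003,0.0075,0.07,0,0,0.065,0.035],[-0.003,0.0075,0.086,0,0,0.065,0.035],[-0.003,0.0075,0.086,0,0,0.065,0.035],[-0.003,0.0075,0.086,0,0,0.065,0.018],[-0.003,0.0075,0.086,0,0,0.065,0.018],[-0.003,0.0075,0.086,0,0,0.065,0],[-0.003,0.0075,0.086,0,0,0.065,0],[-0.003,0.0075,0.086,0,0,0.065,0],[-0.003,0.0075,0.086,0,0,0.065,0]]'
```

```text
time_s: 6.32
eef_pos: [0.4584, 0.0944, 0.0658]
orientation: [[0.205, 0.979, 0.0], [0.979, -0.205, 0.001], [0.001, 0.0, -1.0]]
force: [-5.8, 1.6, 6.1]
opening: 0.0079
finger_force: 59.5
```

```bash
python3 -m creep '[[0,0,0,0,0,0.12,0],[0,0,0,0,0,0.24,0],[0,0,0,0,0,0.36,0],[0,0,0,0,0,0.48,0],[0,0,0,0,0,0.6,0],[0,0,0,0,0,0.72,0],[0,0,0,0,0,0.84,0],[0,0,0,0,0,0.96,0],[0,0,0,0,0,1.08,0],[0,0,0,0,0,1.2,0],[0,0,0,0,0,1.32,0],[0,0,0,0,0,1.38,0]]'
python3 -m creep '[[0,0,0,0,0,0,0],[0,0,0,0,0,0,0.03],[0,0,0,0,0,0,0.03],[0,0,0,0,0,0,0.03],[0,0,-0.04,0,0,0,0.03],[0,0,-0.08,0,0,0,0.03],[0,-0.05,-0.09,0,0,-0.12,0.05],[0,-0.085,-0.09,0,0,-0.24,0.06],[0,-0.085,-0.09,0,0,-0.36,0.06],[0,-0.085,-0.09,0,0,-0.48,0.06],[0,-0.085,-0.09,0,0,-0.6,0.06],[0,-0.085,-0.09,0,0,-0.72,0.06]]'
python3 -m creep '[[0,0,0,0,0,-0.12,0.06],[0,0,0,0,0,-0.24,0.06],[0,0,0,0,0,-0.36,0.06],[0,0,0,0,0,-0.48,0.06],[0,0,0,0,0,-0.6,0.06],[0,0,0,0,0,-0.76,0.06],[0,0,0,0,0,-0.76,0.06],[0,0,0,0,0,-0.76,0.06]]'
python3 - <<'E'
from h import *
d=cam('wrist'); cv2.imwrite('pics/w4.png',d['img']); s=bot.state(); print(s['eef_pos'],np.round(s['orientation'],3).tolist(),s['joints'].round(2))
np.savez('w4.npz',R=d['R'],e=d['e'],f=d['f'],cx=d['cx'],cy=d['cy'])
E
```

```text
time_s: 7.32
eef_pos: [0.4605, 0.0917, 0.0658]
orientation: [[1.0, -0.019, 0.005], [-0.019, -1.0, -0.004], [0.005, 0.004, -1.0]]
force: [1.6, -11.3, 1.2]
opening: 0.008
finger_force: 59.0
time_s: 8.32
eef_pos: [0.4596, 0.1799, 0.1546]
orientation: [[0.757, 0.654, 0.001], [0.654, -0.757, 0.001], [0.001, 0.0, -1.0]]
force: [-0.6, 0.6, -0.4]
opening: 0.06
finger_force: 0.0
time_s: 8.98
eef_pos: [0.4597, 0.1793, 0.1545]
orientation: [[0.105, 0.995, 0.001], [0.995, -0.105, 0.001], [0.001, 0.001, -1.0]]
force: [-0.9, -0.2, -0.1]
opening: 0.0599
finger_force: 0.0
[0.45962755 0.17924208 0.15438825] [[0.106, 0.994, 0.001], [0.994, -0.106, 0.001], [0.001, 0.001, -1.0]] [ 0.32 -0.02  2.07  0.    1.09  0.43]
```

View pics/w4.png

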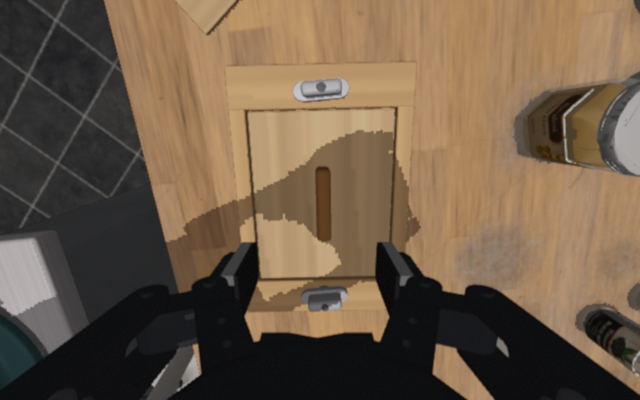

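Both buttons now lie along the panel edges, at (321,89) and (325,298). The pull is at about (323,204). I'll measure it, then check the candidate laying spot right of the coaster.

```bash
python3 - <<'E'
from h import *
d=dict(np.load('w4.npz')); im=cv2.imread('pics/w4.png').astype(int)
s=bot.state(); O=np.array(s['orientation'])
r=im[155:250,305:342]; m=(((r[...,2]-r[...,0])>1.05*r[...,0])).astype(np.uint8); n,l,st,c=cv2.connectedComponentsWithStats(m); i=1+st[1:,4].argmax()
p=c[i]+[305,155]; P=ray(d,*p,.069); print(st[i],p,P,'tool',O.T@(P-s['eef_pos']))
g=cam('scene')
for x,y in [(.39,-.22),(.54,-.22),(.54,-.38),(.39,-.38)]: print(x,y,proj(g,(x,y,0)).round())
print('jar',ray(g,442,285,0))
w=g['img'][190:330,270:430].astype(np.uint8).copy()
pts=np.array([proj(g,(x,y,0))-[270,190] for x,y in [(.39,-.22),(.54,-.22),(.54,-.38),(.39,-.38)]],int)
w=cv2.resize(w,None,fx=4,fy=4); cv2.polylines(w,[pts*4],True,(0,0,255)); cv2.imwrite('pics/s2.png',w)
E
```

```text
[  11   12   15   74 1032] [323.03391473 203.31395349] [0.46597831 0.18369626 0.069     ] tool [0.00505521 0.00578549 0.08539495]
0.39 -0.22 [339. 269.]
0.54 -0.22 [359. 247.]
0.54 -0.38 [399. 261.]
0.39 -0.38 [381. 285.]
jar [ 0.49705231 -0.55144543  0.        ]
```

View pics/s2.png

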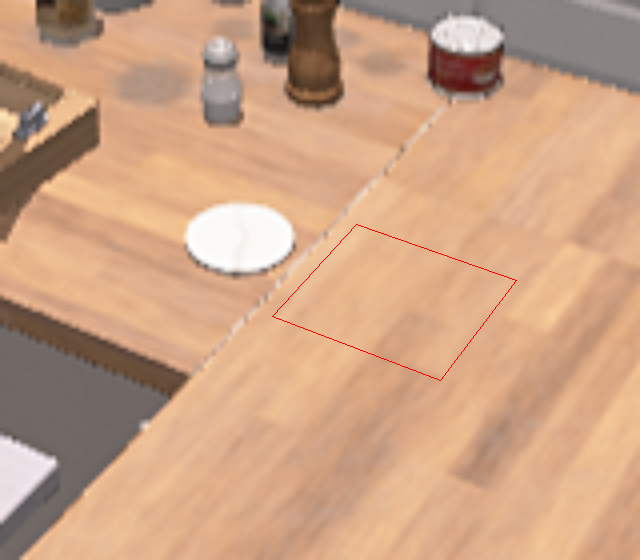

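The picture shows the coaster at (240,238), and the outlined patch right of the seam is bare worktop. I'll grasp the pull.

```bash
python3 -m creep '[[0.005,0.006,0.04,0,0,-0.02,0.035],[0.005,0.006,0.08,0,0,-0.02,0.035],[0.005,0.006,0.103,0,0,-0.02,0.035],[0.005,0.006,0.103,0,0,-0.02,0.035],[0.005,0.006,0.103,0,0,-0.02,0.02],[0.005,0.006,0.103,0,0,-0.02,0.02],[0.005,0.006,0.103,0,0,-0.02,0],[0.005,0.006,0.103,0,0,-0.02,0],[0.005,0.006,0.103,0,0,-0.02,0],[0.005,0.006,0.103,0,0,-0.02,0]]'
```

```text
time_s: 9.92
eef_pos: [0.4663, 0.1833, 0.0515]
orientation: [[0.086, 0.996, 0.001], [0.996, -0.086, 0.0], [0.0, 0.001, -1.0]]
force: [-0.3, -0.4, 1.7]
opening: 0.0105
finger_force: 61.7
```

Now lift straight up, slowly.

```bash
python3 -m creep '[[0,0,-0.005,0,0,0,0],[0,0,-0.01,0,0,0,0],[0,0,-0.018,0,0,0,0],[0,0,-0.026,0,0,0,0],[0,0,-0.04,0,0,0,0],[0,0,-0.055,0,0,0,0],[0,0,-0.07,0,0,0,0],[0,0,-0.085,0,0,0,0],[0,0,-0.1,0,0,0,0],[0,0,-0.11,0,0,0,0],[0,0,-0.11,0,0,0,0]]'
```

```text
time_s: 10.83
eef_pos: [0.468, 0.1839, 0.1643]
orientation: [[0.086, 0.996, 0.006], [0.996, -0.086, 0.002], [0.002, 0.005, -1.0]]
force: [0.9, -0.6, -1.8]
opening: 0.0106
finger_force: 61.3
```

```bash
python3 -m creep '[[-0.015,0.001,0,0,0,0,0],[-0.04,0.003,0,0,0,0,0],[-0.07,0.006,0,0,0,0,0],[-0.1,0.0085,0,0,0,0,0],[-0.13,0.011,0,0,0,0,0],[-0.16,0.0135,0,0,0,0,0],[-0.19,0.016,0,0,0,0,0],[-0.22,0.0185,0,0,0,0,0],[-0.25,0.021,0,0,0,0,0],[-0.28,0.0235,0,0,0,0,0],[-0.31,0.026,0,0,0,0,0],[-0.34,0.029,0,0,0,0,0]]'
python3 -m creep '[[-0.03,0.003,0,0,0,0,0],[-0.06,0.005,0,0,0,0,0],[-0.09,0.0075,0,0,0,0,0],[-0.12,0.01,0,0,0,0,0],[-0.14,0.012,0,0,0,0,0],[-0.152,0.013,0,0,0,0,0],[-0.152,0.013,0.02,0,0,0,0],[-0.152,0.013,0.04,0,0,0,0],[-0.152,0.013,0.06,0,0,0,0],[-0.152,0.013,0.08,0,0,0,0],[-0.152,0.013,0.09,0,0,0,0],[-0.152,0.013,0.09,0,0,0,0]]'
```

```text
time_s: 11.83
eef_pos: [0.4649, -0.1593, 0.1602]
orientation: [[0.086, 0.996, -0.001], [0.996, -0.086, 0.0], [0.0, -0.001, -1.0]]
force: [1.1, -0.5, -1.0]
opening: 0.0109
finger_force: 61.3
time_s: 12.83
eef_pos: [0.4633, -0.3083, 0.0675]
orientation: [[0.085, 0.996, -0.006], [0.996, -0.085, 0.004], [0.004, -0.006, -1.0]]
force: [0.1, 0.6, -1.0]
opening: 0.0109
finger_force: 61.2
```

```bash
python3 -m creep '[[0,0,0.015,0,0,0,0],[0,0,0.03,0,0,0,0],[0,0,0.042,0,0,0,0],[0,0,0.048,0,0,0,0],[0,0,0.051,0,0,0,0],[0,0,0.053,0,0,0,0],[0,0,0.053,0,0,0,0],[0,0,0.053,0,0,0,0]]'
```

```text
time_s: 13.5
eef_pos: [0.4662, -0.311, 0.0187]
orientation: [[0.086, 0.996, 0.001], [0.996, -0.086, -0.001], [-0.001, 0.001, -1.0]]
force: [0.3, -0.4, -2.2]
opening: 0.0105
finger_force: 61.2
```

```bash
python3 -m creep '[[0,0,0.002,0,0,0,0],[0,0,0.004,0,0,0,0],[0,0,0.005,0,0,0,0],[0,0,0.006,0,0,0,0],[0,0,0.006,0,0,0,0],[0,0,0.006,0,0,0,0]]'
```

```text
time_s: 14.0
eef_pos: [0.4656, -0.3105, 0.0119]
orientation: [[0.086, 0.996, -0.0], [0.996, -0.086, 0.0], [0.0, -0.0, -1.0]]
force: [0.1, -0.3, -1.2]
opening: 0.0106
finger_force: 61.2
```

```bash
python3 -m creep '[[0,0,0.001,0,0,0,0],[0,0,0.001,0,0,0,0],[0,0,0.001,0,0,0,0]]'
```

```text
time_s: 14.25
eef_pos: [0.4658, -0.3107, 0.0115]
orientation: [[0.086, 0.996, 0.0], [0.996, -0.086, -0.0], [-0.0, 0.0, -1.0]]
force: [-1.4, -0.1, 3.5]
opening: 0.0105
finger_force: 62.0
```

```bash
python3 -m creep '[[0,0,0,0,0,0,0.02],[0,0,0,0,0,0,0.03],[0,0,0,0,0,0,0.03],[0,0,-0.01,0,0,0,0.03],[0,0,-0.04,0,0,0,0.03],[0,0,-0.08,0,0,0,0.04],[0,0,-0.12,0,0,0,0.06],[0.03,-0.003,-0.14,0,0,0,0.06],[0.07,-0.006,-0.15,0,0,0,0.06],[0.11,-0.009,-0.15,0,0,0,0.06],[0.15,-0.013,-0.15,0,0,0,0.06],[0.19,-0.016,-0.15,0,0,0,0.06]]'
python3 -m creep '[[0.3,-0.026,0,0,0,0,0.06],[0.3,-0.026,0,0,0,0,0.06],[0.3,-0.026,0,0,0,0,0.06],[0.3,-0.026,0,0,0,0,0.06],[0.3,-0.026,0,0,0,0,0.06],[0.3,-0.026,0,0,0,0,0.06],[0.3,-0.026,0,0,0,0,0.06],[0.3,-0.026,0,0,0,0,0.06],[0.3,-0.026,0,0,0,0,0.06],[0.3,-0.026,0,0,0,0,0.06]]'
python3 - <<'E'
from h import *
d=cam('wrist'); cv2.imwrite('pics/w5.png',d['img']); s=bot.state(); print(s['eef_pos'],np.round(s['orientation'],3).tolist(),s['joints'].round(2))
np.savez('w5.npz',R=d['R'],e=d['e'],f=d['f'],cx=d['cx'],cy=d['cy'])
g=cam('scene')['img'][190:330,270:430]
o=np.zeros((400,800,3),np.uint8); o[:,:400]=d['img'][:,120:520]; o[:350,400:]=cv2.resize(g,(400,350)); cv2.imwrite('pics/w5v.png',o)
E
```

```text
time_s: 15.25
eef_pos: [0.466, -0.1186, 0.1624]
orientation: [[0.087, 0.996, 0.002], [0.996, -0.087, -0.001], [-0.0, 0.002, -1.0]]
force: [0.7, 0.2, 0.0]
opening: 0.06
finger_force: 0.0
time_s: 16.08
eef_pos: [0.4657, 0.1813, 0.1613]
orientation: [[0.084, 0.997, 0.0], [0.997, -0.084, -0.001], [-0.001, 0.0, -1.0]]
force: [-0.7, -0.4, 0.2]
opening: 0.0598
finger_force: 0.0
[0.4656889  0.18046625 0.16110327] [[0.085, 0.996, -0.0], [0.996, -0.085, -0.001], [-0.001, -0.0, -1.0]] [ 0.32 -0.01  2.05 -0.    1.11  0.41]
```

View pics/w5v.png

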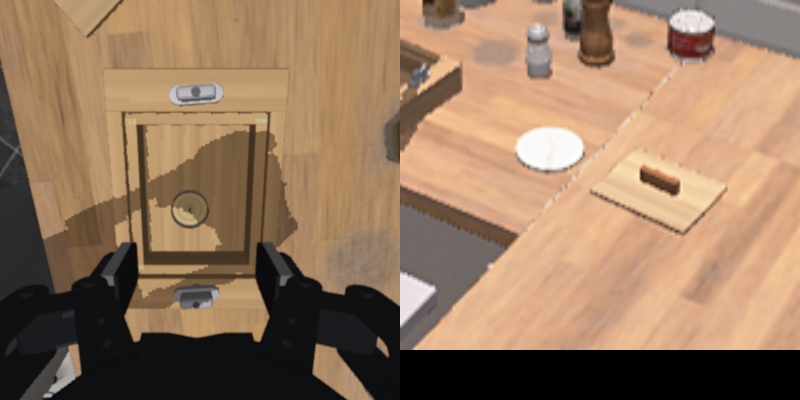

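The tea light is at (310,209) in the full frame. The panel lies flat, pull up, clear of the coaster.

```bash
python3 - <<'E'
from h import *
d=dict(np.load('w5.npz')); s=bot.state(); O=np.array(s['orientation'])
im=cv2.imread('pics/w5.png'); g=cv2.cvtColor(im,cv2.COLOR_BGR2GRAY)[180:240,275:345]
c=cv2.HoughCircles(cv2.GaussianBlur(g,(3,3),1),cv2.HOUGH_GRADIENT,1,30,param1=80,param2=12,minRadius=15,maxRadius=24); print(c)
x,y,r=c[0][0]; u,v=x+275,y+180
P=ray(d,u,v,.021); print('tea',P,'diam',np.linalg.norm(ray(d,u+r,v,.021)-ray(d,u-r,v,.021)),'tool',O.T@(P-s['eef_pos']))
B=np.array([.4663,.1838]);a=np.radians(-5); print('in box',np.array([[np.cos(a),np.sin(a)],[-np.sin(a),np.cos(a)]])@(P[:2]-B))
G=cam('scene'); h=cv2.cvtColor(G['img'],cv2.COLOR_BGR2HSV)[235:270,305:355]; m=((h[...,1]<40)&(h[...,2]>170)).astype(np.uint8)
n,l,st,c=cv2.connectedComponentsWithStats(m); i=1+st[1:,4].argmax(); p=c[i]+[305,235]; print(st[i],p,ray(G,*p,.007)); x0,y0,w,hh=st[i][:4]
print([ray(G,305+a_,235+b,.008).round(3) for a_,b in((x0,c[i][1]),(x0+w,c[i][1]))])
E
```

```text
[[[34.5 28.5 19.2]]]
tea [0.45804727 0.16682807 0.021     ] diam 0.03839114612678856 tool [-0.0136816  -0.00653731  0.14004683]
in box [-0.00674212 -0.01762662]
[ 11   6  28  17 368] [329.5        249.00271739] [ 0.46380416 -0.13797084  0.007     ]
[array([ 0.437, -0.097,  0.008]), array([ 0.49 , -0.184,  0.008])]
```

```bash
python3 -m creep '[[-0.0137,-0.0065,0.04,0,0,0,0.05],[-0.0137,-0.0065,0.08,0,0,0,0.05],[-0.0137,-0.0065,0.11,0,0,0,0.05],[-0.0137,-0.0065,0.13,0,0,0,0.05],[-0.0137,-0.0065,0.145,0,0,0,0.05],[-0.0137,-0.0065,0.152,0,0,0,0.05],[-0.0137,-0.0065,0.152,0,0,0,0.05],[-0.0137,-0.0065,0.152,0,0,0,0.05],[-0.0137,-0.0065,0.152,0,0,0,0.044],[-0.0137,-0.0065,0.152,0,0,0,0.04]]'
```

```text
time_s: 17.07
eef_pos: [0.4596, 0.1683, 0.0105]
orientation: [[0.086, 0.996, 0.003], [0.996, -0.086, 0.001], [0.001, 0.003, -1.0]]
force: [0.5, -0.8, 0.8]
opening: 0.0397
finger_force: 0.0
```

```bash
python3 -m creep '[[0,0,0,0,0,0,0.036],[0,0,0,0,0,0,0.033],[0,0,0,0,0,0,0.03],[0,0,0,0,0,0,0.03],[0,0,0,0,0,0,0.03]]'
```

```text
time_s: 17.48
eef_pos: [0.4596, 0.1684, 0.011]
orientation: [[0.085, 0.996, 0.003], [0.996, -0.085, 0.0], [0.0, 0.003, -1.0]]
force: [-1.8, -1.7, 8.3]
opening: 0.0347
finger_force: 58.9
```

```bash
python3 -m creep '[[0,0,-0.006,0,0,0,0.03],[0,0,-0.02,0,0,0,0.03],[0,0,-0.04,0,0,0,0.03],[0,0,-0.07,0,0,0,0.03],[0,0,-0.1,0,0,0,0.03],[0,0,-0.12,0,0,0,0.03],[-0.03,0.003,-0.125,0,0,0,0.03],[-0.06,0.006,-0.125,0,0,0,0.03],[-0.09,0.009,-0.125,0,0,0,0.03],[-0.12,0.012,-0.125,0,0,0,0.03],[-0.15,0.015,-0.125,0,0,0,0.03],[-0.18,0.018,-0.125,0,0,0,0.03]]'
python3 -m creep '[[-0.03,0.003,0,0,0,0,0.03],[-0.06,0.006,0,0,0,0,0.03],[-0.09,0.009,0.02,0,0,0,0.03],[-0.115,0.011,0.04,0,0,0,0.03],[-0.1245,0.012,0.06,0,0,0,0.03],[-0.1245,0.012,0.07,0,0,0,0.03],[-0.1245,0.012,0.07,0,0,0,0.03],[-0.1245,0.012,0.07,0,0,0,0.03]]'
python3 - <<'E'
from h import *
d=cam('wrist'); cv2.imwrite('pics/w6.png',d['img']); s=bot.state(); O=np.array(s['orientation']); print(s['eef_pos'],O.round(3).tolist())
h=cv2.cvtColor(d['img'],cv2.COLOR_BGR2HSV); m=((h[...,1]<45)&(h[...,2]>150)).astype(np.uint8); m[:100]=0
n,l,st,c=cv2.connectedComponentsWithStats(m)
for i in range(1,n):
    if st[i,4]>800: print(st[i],c[i])
E
```

```text
time_s: 18.48
eef_pos: [0.4607, -0.0139, 0.1348]
orientation: [[0.085, 0.996, 0.002], [0.996, -0.085, -0.0], [0.0, 0.002, -1.0]]
force: [0.3, -0.3, 0.0]
opening: 0.0342
finger_force: 59.8
time_s: 19.15
eef_pos: [0.4615, -0.1371, 0.0639]
orientation: [[0.086, 0.996, -0.001], [0.996, -0.086, 0.001], [0.001, -0.001, -1.0]]
force: [0.7, 0.1, 0.4]
opening: 0.0341
finger_force: 59.8
[ 0.46235886 -0.1371696   0.0646775 ] [[0.085, 0.996, 0.001], [0.996, -0.085, 0.0], [0.0, 0.001, -1.0]]
[ 253  152   79   62 2738] [289.90832725 180.18480643]
```

View pics/w6.png

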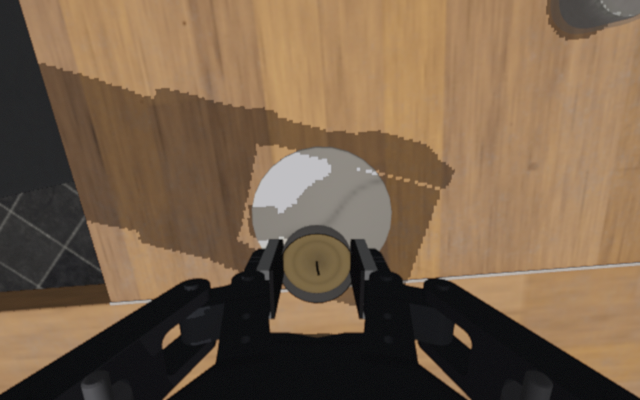

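The tea light is held level at (317,263). The coaster spans columns 252–392 with its top at row 147, so its centre is about (322,215).

```bash
python3 - <<'E'
from h import *
d=cam('wrist'); s=bot.state(); O=np.array(s['orientation'])
P=ray(d,322,215,.008); print(P,np.linalg.norm(ray(d,252,215,.008)-ray(d,392,215,.008)),'tool',O.T@(P-s['eef_pos']))
T=ray(d,317,262,s['eef_pos'][2]+.01); print('tea',T, s['eef_pos'])
E
```

```text
[ 0.46714078 -0.1334753   0.008     ] 0.09912362265245077 tool [0.00409467 0.00378903 0.05717153]
tea [ 0.46312179 -0.13648442  0.07516566] [ 0.46291933 -0.1372134   0.06516566]
```

```bash
python3 -m creep '[[0.003,0.0035,0.02,0,0,0,0.03],[0.003,0.0035,0.035,0,0,0,0.03],[0.003,0.0035,0.044,0,0,0,0.03],[0.003,0.0035,0.048,0,0,0,0.03],[0.003,0.0035,0.049,0,0,0,0.03],[0.003,0.0035,0.049,0,0,0,0.03],[0.003,0.0035,0.049,0,0,0,0.03]]'; python3 -m creep '[[0,0,0.001,0,0,0,0.03],[0,0,0.001,0,0,0,0.03],[0,0,0.001,0,0,0,0.03]]'
```

```text
time_s: 19.83
eef_pos: [0.4665, -0.1353, 0.0159]
orientation: [[0.085, 0.996, 0.001], [0.996, -0.085, -0.001], [-0.0, 0.001, -1.0]]
force: [0.7, 0.2, 0.1]
opening: 0.0348
finger_force: 59.8
time_s: 20.08
eef_pos: [0.466, -0.1353, 0.0144]
orientation: [[0.086, 0.996, 0.001], [0.996, -0.086, -0.0], [-0.0, 0.001, -1.0]]
force: [-0.6, -0.6, 0.4]
opening: 0.0347
finger_force: 59.8
```

```bash
python3 -m creep '[[0,0,0.0007,0,0,0,0.03],[0,0,0.0007,0,0,0,0.03],[0,0,0.0007,0,0,0,0.03]]'; python3 -m creep '[[0,0,0.0007,0,0,0,0.03],[0,0,0.0007,0,0,0,0.03],[0,0,0.0007,0,0,0,0.03]]'
```

```text
time_s: 20.33
eef_pos: [0.4657, -0.1352, 0.0133]
orientation: [[0.086, 0.996, -0.0], [0.996, -0.086, 0.0], [0.0, -0.0, -1.0]]
force: [-0.5, -0.3, 0.1]
opening: 0.0344
finger_force: 59.8
time_s: 20.58
eef_pos: [0.4658, -0.1352, 0.013]
orientation: [[0.086, 0.996, -0.0], [0.996, -0.086, -0.0], [-0.0, -0.0, -1.0]]
force: [-1.9, 0.3, 6.8]
opening: 0.0348
finger_force: 60.3
```

Contact. Release gently, then retreat upward.

```bash
python3 -m creep '[[0,0,0,0,0,0,0.04],[0,0,0,0,0,0,0.045],[0,0,0,0,0,0,0.05],[0,0,0,0,0,0,0.05],[0,0,-0.01,0,0,0,0.05],[0,0,-0.03,0,0,0,0.05],[0,0,-0.06,0,0,0,0.05],[0,0,-0.1,0,0,0,0.05],[0.03,0,-0.14,0,0,0,0.05],[0.06,0,-0.16,0,0,0,0.05],[0.06,0,-0.16,0,0,0,0.05],[0.06,0,-0.16,0,0,0,0.05]]'
python3 - <<'E'
from h import *
d=cam('wrist'); g=cam('scene'); o=np.zeros((400,800,3),np.uint8); o[:,:400]=d['img'][:,120:520]; o[:,400:]=cv2.resize(g['img'][170:290,200:410],(400,400))[:400] if 0 else cv2.resize(g['img'][160:300,250:390],(400,400)); cv2.imwrite('pics/fin.png',o); print(bot.state()['force'],bot.state()['eef_pos'])
E
```

```text
time_s: 21.58
eef_pos: [0.4727, -0.0745, 0.1757]
orientation: [[0.083, 0.997, 0.006], [0.997, -0.083, -0.001], [-0.001, 0.006, -1.0]]
force: [-0.7, -0.2, -0.8]
opening: 0.0501
finger_force: 0.0
[-0.77699773 -0.64207224  0.08228179] [ 0.47022737 -0.07541726  0.17216586]
```

View pics/fin.png

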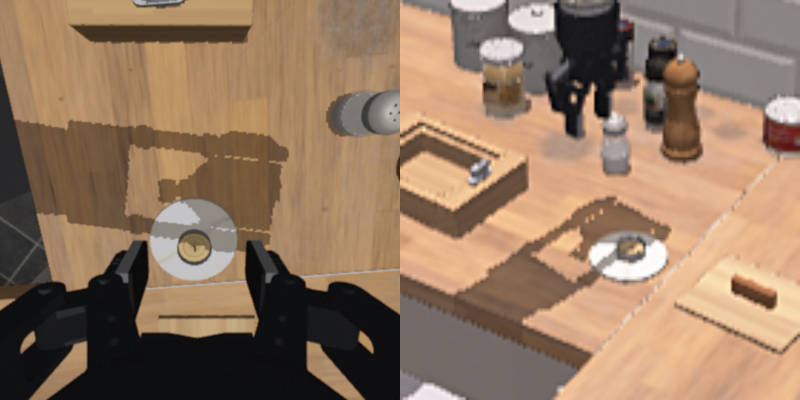

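The tea light stands upright near the middle of the coaster, at (194,246). The panel is flat with its pull up, and the shaker and jar have not moved.

```bash
python3 -c "
from station import bot
print(bot.job_done())"
```

```text
the job is handed in; nothing more can be done
None
```

I turned both buttons aside, laid the panel flat with its pull up on the bare worktop right of the coaster, stood the tea light upright on the coaster, and handed the job in at about 22 s; no verdict came back.

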